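# Try two whisk grips on the shank and sort them

### The job

Two look-alike wooden grips for the whisk are back from the turner, and one of them was not bored deep enough. Slide each in turn onto the bare steel shank of the whisk leaning in its rest and hold it pressed against its stop for a moment, firmly enough to be sure, then take it off and put it away before trying the other: the one that goes fully home against the collar goes in the glass pie dish, the one that stops short goes in the blue bowl. Set the grips down rather than dropping them, and leave the other things on the counter where they are.

Things in the scene. Friction and masses are not known exactly. Their poses are not given: they have to be found in the camera images.
- grip_a: wooden whisk grip: round sleeve 34 mm across, 70 mm tall, about 90 g, upright, open mouth down, closed top with a dark band. Origin: centre of the mouth (underside); z runs from mouth to top. Blind bore 21 mm wide from the mouth: 52 mm deep in one grip, 22 mm in the other. They look alike: only the shank tells which is which; their places are swapped at random
- grip_b: wooden whisk grip: round sleeve 34 mm across, 70 mm tall, about 90 g, upright, open mouth down, closed top with a dark band. Origin: centre of the mouth (underside); z runs from mouth to top. Blind bore 21 mm wide from the mouth: 52 mm deep in one grip, 22 mm in the other. They look alike: only the shank tells which is which; their places are swapped at random
- grip_a_mid (a point): point on the axis of grip_a, half way up (35 mm from the mouth)
- grip_b_mid (a point): point on the axis of grip_b, half way up (35 mm from the mouth)
- shank: bare steel shank of the whisk, fixed, 18 mm across, 48 mm long, 1 mm chamfer at the tip; leans 32 degrees from vertical, roughly towards the robot. Origin: centre of the collar's upper face, where the shank starts, 136 mm above the counter; z runs along the shank to its tip, y is horizontal. The collar is dark steel, 31 mm across, 12 mm thick
- shank_tip (a point): centre of the shank's tip, 48 mm from the collar along the shank. A fully bored grip slides on until its mouth rests on the collar; the shallow one stops with its mouth 26 mm short of the collar
- rest: terracotta rest that carries the whisk, fixed to the counter: round foot 116 mm across and 24 mm high with a leaning cup 72 mm across. Origin: centre of the foot's underside; x points away from the side the whisk leans to
- pie_dish: round clear glass pie dish, loose, 210 mm across the rim, 38 mm high, walls 5 mm, floor 6 mm thick and 150 mm across inside at the bottom. Origin: centre of its underside
- bowl: blue ceramic bowl, loose, 164 mm across the rim, 62 mm high, walls 5 mm. Origin: centre of its underside; the inner floor is about 5 mm above it and small, the inside widens upward in a curve
- timer: white plastic kitchen timer with a red dial, 64 mm across, 49 mm high; bystander. Origin: centre of its underside
- salt_jar: glass salt jar with a wooden cap, 64 mm across, 100 mm high; bystander. Origin: centre of its underside
- mug: white mug, 80 mm across, 90 mm high, handle towards its +y; bystander. Origin: centre of its underside
- spoon: wooden spoon, 220 mm long, lying along its x; bystander. Origin: under its middle
There are look-alikes about, which are no part of the job. Leave any green or yellow look-alike of the grip_a alone.

How it is judged:
By the outcome, as a careful person would: the job done as asked, in the order asked, and still so for the second after the job is handed in, with the robot touching nothing.
It also fails if it takes over 66 s, if anything falls off the work surface, if the arm or the gripper's body presses on something with over 40 N, if the wrist force passes 120 N, or if a joint passes its speed limit or range.

### The arm

A 7-joint arm with a two-finger parallel gripper is mounted at the origin on the work surface. World frame = base frame: x ahead of the robot, y to its left, z up, the work surface at z = 0. Lengths are in m, angles in rad, forces in N, time in s.
With the tool pointing down it reaches from about 0.425 to 0.925 m from the base axis. Payload 6.8 kg.
Tool frame: the origin (TCP) lies on the front face of the gripper's body, between the roots of the fingers; the fingertips stand 73 mm ahead of it and the grasp point (between the pads) lies 54 mm ahead of it (tcp_to_tips is the distance from the TCP to the fingertips, in m); z points along the fingers, x is the direction in which the jaws open and shut, and the axes are right-handed (so a half turn about z gives the same grasp; the last joint's range is limited). The gripper opens to 85 mm and grips with 20 to 120 N. Pads are 22 mm wide; open, the fingers measure 114 mm over their backs; the gripper's body (76 mm by 85 mm) begins 54 mm behind the grasp point. The pads swing forward as they close: fully open they stand 13 mm farther back than shut.
Start: joints at [1.09, 0.477, 0.022, 1.555, -0.011, 1.109, -0.083], TCP at [0.246, -0.629, 0.304] pointing down, gripper open.
Joint ranges: [-2.96, 2.96], [-0.34, 2.1], [-1.41, 1.46], [0.24, 2.44], [-1.37, 4.51], [0.17, 1.92], [-2.96, 2.96]. Speed limits (rad/s): [2.39, 2.39, 3.14, 3.14, 3.14, 3.14, 3.14].

### API

Orientations are given as a unit quaternion [w, x, y, z].
In Python, from station import get_obs, read_camera, hand_in, look_for, silhouettes, tcp_to_tips gives the robot as it stands. The module is installed in compiled form; this text tells all that it offers.
- The arm moves only by the tool apply_moves, never from a script. Its argument "moves" is a list of rows, each a list of 3 entries, a list of its own where there are three numbers: the shift along the tool's x, y, z in units of 25 mm (1.0 is 25 mm), then the turn, a rotation vector about the tool's x, y, z in units of 10 degrees (1.0 is 10 degrees), then the gripper's target within -1 to 1 (fully open at 1, half-way at 0, shut at -1). In form: [[[dx, dy, dz], [rx, ry, rz], jaw], ...]. A call has 1 to 20 rows; each row is the pose to reach, as a shift and turn from the pose commanded when the call began, along the tool's axes at that moment; what a row does not reach only later rows make up. A row lasts 1/8 s, in which the tool goes at most 62.5 mm and 10.7 degrees, less where a joint would pass 70% of its speed; a pose out of reach is approached as far as the arm can. A call with a gripper value outside its range is refused whole. The fingers move at their own pace and stop on an object; "force" is the grip in N (left out, the last holds). Time passes only in rows, so rows that repeat a pose let the fingers close. It gives the time, the measured TCP pose, the force and the opening at its end, in the units of the state.
- get_obs(): the state, without advancing time (a new reading comes with each control period).
- read_camera(name): name is "side" or "top" or "wrist"; returns a dict with "color" (400x640x3 uint8, red, green, blue), "mtx" (3x3 intrinsics, pixels), "eye" and "rotation" of the camera in the world; the wrist camera has in their place "hand_eye" (4x4, takes a point from camera to tool coordinates, whose origin is the TCP and whose axes are the tool frame's). Camera axes: x right, y up, looking along -z (the intrinsics and any distortion apply to the point x, -y, -z); pixel columns grow to the right and rows downward; lengths in m; the calibration is good to about 2 mm. A picture is of the moment at which its call begins: read the wrist's pose just before it. There is no depth.
- hand_in(): hands the job in, once; it reports no verdict.
Trained networks look in the newest picture that a camera, given by its name, has taken for a name from the list of things; names that differ only in an ending like _2 or _b are one class to them, and where a whole thing is asked for, a point or a joint stands for the part that bears it (a point fixed in the world has none). Each returns a list of dicts, best first, with "conf" (0 to 1); they miss things now and then, are a little off and sometimes report something else, mostly with a low value. They report only what shows in the picture. A call takes as long as a camera call. They do not tell look-alikes from the thing itself.
- look_for(camera, query): "pixel" ([row, column] in pixels, amid what is visible of it).
- silhouettes(camera, query): "mask" (400x640 bool, what is visible of it) and "pixel" ([row, column] in pixels, amid what is visible of it).
The state is a dict: "t": time; "q": joint angles; "joint_vel": joint speeds; "joint_torque": joint torques, N m; "eef_pos": TCP position; "tool_rot": TCP orientation; "contact_force": force on the tool from outside, world axes, zero at the start; "torque": the same for the moment, N m; "gripper_width": opening from 0.0 (shut) to 1.0 (fully open).
Only numpy, scipy, OpenCV 4.12 (cv2) and the standard library are available. Lean on these libraries where they do the work, as an engineer would, in place of code of your own. Each camera call takes 0.05 s, during which the arm holds its last target.

## Working session

There is one attempt and no reset: what is moved stays moved. The work goes in short steps, Python scripts to look and compute and a tool call to move; the robot and the scene stay as the last step left them, time stands still between calls to the robot, and variables do not carry over. Pictures are saved under pics/ and viewed, and the job is handed in when it is done.

Besides the shell and the picture viewer there is one more tool, called after "Emit:" as name(argument=value, ...), one argument or row to a line, values as JSON. apply_moves: Moves the arm, as the interface text tells. Its arguments: {"type":"object","properties":{"moves":{"type":"array"},"force":{"type":"number"}},"required":["moves"]}

```bash
mkdir -p pics; cat > h.py <<'E'
import numpy as np, cv2
from station import *
def save(cam,name):
    o=get_obs(); c=read_camera(cam)
    cv2.imwrite(f'pics/{name}.png',c['color'][:,:,::-1]); return o,c
E
python3 - <<'E'
from h import *
o=get_obs(); print(o)
for n in ['side','top','wrist']:
    o,c=save(n,n+'0'); print(n,{k:v for k,v in c.items() if k!='color'})
    if n!='wrist':
        for q in ['grip_a','shank','shank_tip','rest','pie_dish','bowl','timer','salt_jar','mug','spoon']:
            print(q,[(np.round(d['pixel']).tolist(),round(d['conf'],2)) for d in look_for(n,q)])
print(get_obs()['t'])
E
```

```text
{'t': 0.0, 'q': array([ 1.0899159 ,  0.4778048 ,  0.02234306,  1.55648144, -0.01151285,
        1.10928849, -0.08311607]), 'joint_vel': array([-0.00014367,  0.00058974, -0.00222091,  0.00171783, -0.0006798 ,
       -0.0004934 ,  0.00177994]), 'joint_torque': array([ 1.18971661e-04, -5.96450758e+01,  1.60800118e+00, -2.81193888e+01,
        1.24398016e-02,  9.30284295e-03, -5.68976930e-05]), 'eef_pos': array([ 0.24566263, -0.62820269,  0.30290984]), 'tool_rot': array([-4.68328975e-04,  8.25894031e-01, -5.63824609e-01, -7.99977084e-04]), 'contact_force': array([-0.18272042, -0.54620643,  0.55335128]), 'torque': array([-0.01794315, -0.05088405,  0.01728188]), 'gripper_width': 0.9978801056497167}
side {'mtx': array([[437.22950758,   0.        , 327.02542454],
       [  0.        , 437.22950758, 197.67351215],
       [  0.        ,   0.        ,   1.        ]]), 'eye': array([ 0.52754608, -0.79963955,  0.9929632 ]), 'rotation': array([ 0.93781451,  0.34170324, -0.0163371 , -0.05895705])}
grip_a [([305.0, 258.0], 0.74), ([284.0, 258.0], 0.65), ([302.0, 283.0], 0.59), ([283.0, 352.0], 0.55)
[... 940 characters left out ...]
([183.0, 393.0], 0.72)]
timer [([157.0, 235.0], 0.68)]
salt_jar [([142.0, 307.0], 0.64)]
mug [([192.0, 464.0], 0.72)]
spoon [([171.0, 172.0], 0.92), ([205.0, 274.0], 0.58)]
wrist {'mtx': array([[309.31310055,   0.        , 316.73657295],
       [  0.        , 309.31310055, 199.19561467],
       [  0.        ,   0.        ,   1.        ]]), 'hand_eye': array([[ 9.99999372e-01, -9.66605058e-04,  5.67183330e-04,
        -3.17237104e-04],
       [-7.41092627e-04, -9.49970206e-01, -3.12339653e-01,
        -7.98473249e-02],
       [ 8.40716354e-04,  3.12339037e-01, -9.49970326e-01,
        -7.12022690e-02],
       [ 0.00000000e+00,  0.00000000e+00,  0.00000000e+00,
         1.00000000e+00]])}
1.15
```

View pics/side0.png

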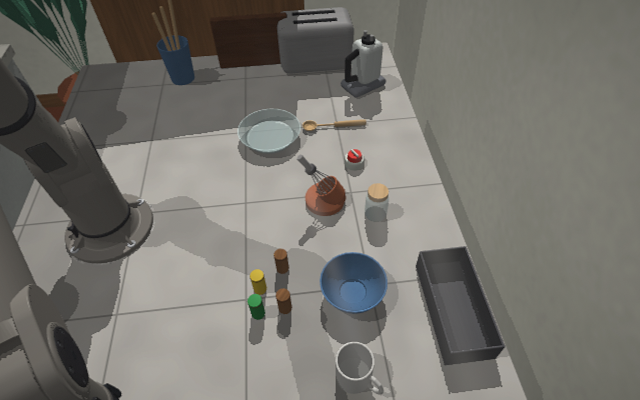

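View pics/top0.png

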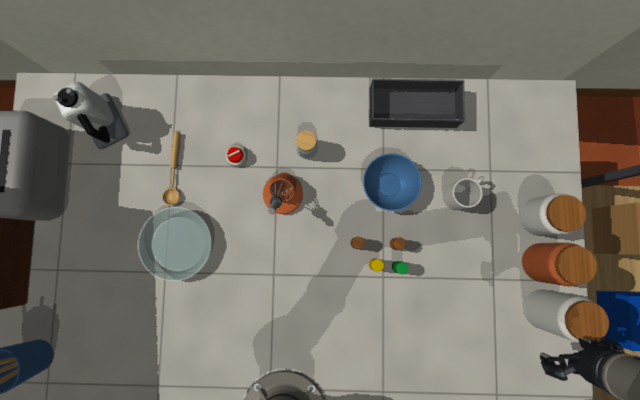

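View pics/wrist0.png

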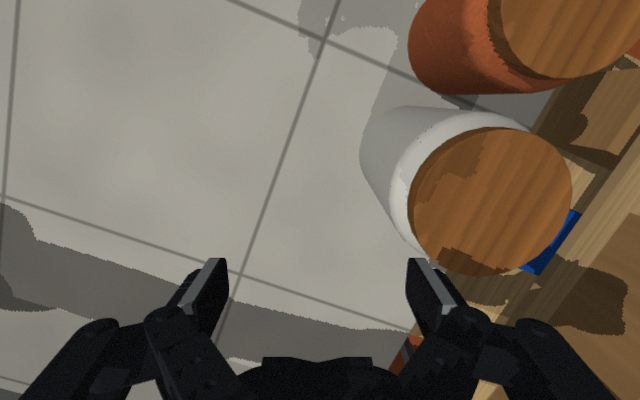

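```bash
python3 - <<'E'
import cv2
t=cv2.imread('pics/top0.png'); s=cv2.imread('pics/side0.png')
a=cv2.resize(t[170:220,255:335],None,fx=7,fy=7,interpolation=cv2.INTER_CUBIC)
b=cv2.resize(s[145:220,285:365],None,fx=7,fy=7,interpolation=cv2.INTER_CUBIC)
cv2.imwrite('pics/zt.png',a); cv2.imwrite('pics/zs.png',b)
a=cv2.resize(t[225:285,335:425],None,fx=7,fy=7,interpolation=cv2.INTER_CUBIC)
b=cv2.resize(s[240:325,240:310],None,fx=7,fy=7,interpolation=cv2.INTER_CUBIC)
cv2.imwrite('pics/gt.png',a); cv2.imwrite('pics/gs.png',b)
E
```

```text
(no output)
```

View pics/zt.png

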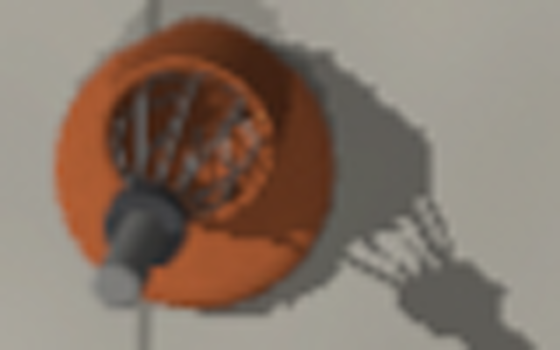

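View pics/zs.png

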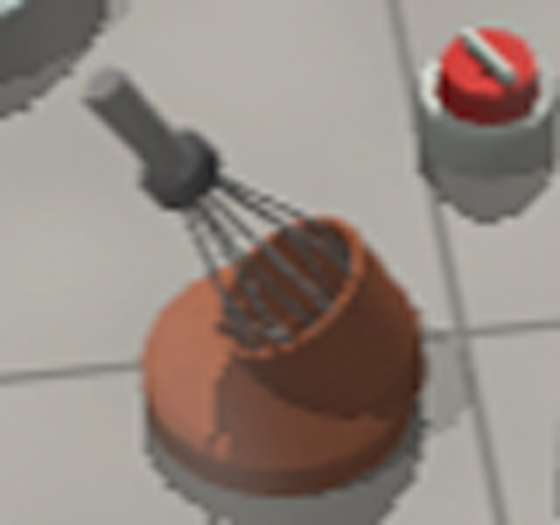

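View pics/gt.png

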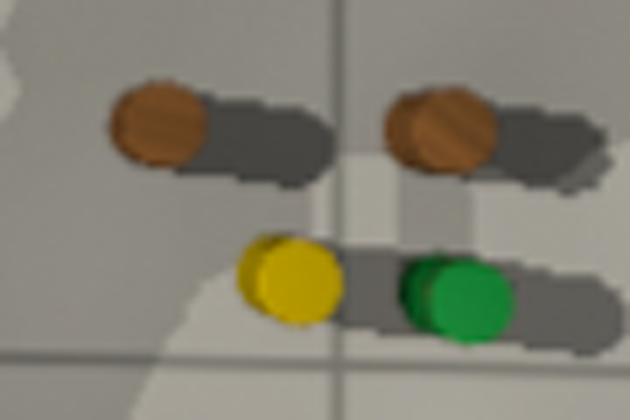

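View pics/gs.png

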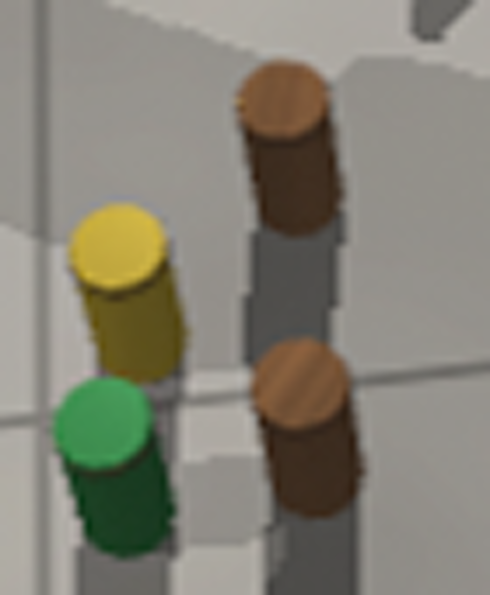

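```bash
cat >> h.py <<'E'
from scipy.spatial.transform import Rotation as R
def Rq(q): q=np.asarray(q); return R.from_quat([q[1],q[2],q[3],q[0]])
CAM={'side':(np.array([[437.2295,0,327.0254],[0,437.2295,197.6735],[0,0,1]]),np.array([.52754608,-.79963955,.9929632]),Rq([.93781451,.34170324,-.0163371,-.05895705])),
'top':(np.array([[411.154,0,312.1412],[0,411.154,198.7866],[0,0,1]]),np.array([.46391173,-.08426374,1.19608237]),Rq([.71272952,.04524589,-.03530034,-.6990875]))}
def ray(cam,row,col):
    K,e,r=CAM[cam]; d=np.linalg.inv(K)@[col,row,1]; return e,r.apply([d[0],-d[1],-d[2]])
def atz(cam,row,col,z):
    e,d=ray(cam,row,col); return e+d*(z-e[2])/d[2]
def proj(cam,p):
    K,e,r=CAM[cam]; c=r.inv().apply(np.asarray(p)-e); u=K@[c[0],-c[1],-c[2]]; return u[1]/u[2],u[0]/u[2]
def tri(obs):
    A=np.zeros((3,3));b=np.zeros(3)
    for cam,row,col in obs:
        e,d=ray(cam,row,col); d=d/np.linalg.norm(d); M=np.eye(3)-np.outer(d,d); A+=M;b+=M@e
    return np.linalg.solve(A,b)
E
cat > m.py <<'E'
from h import *
np.set_printoptions(precision=4,suppress=True)
for n,z,t,s in [('tip',.1767,(210.1,271.6),(156.9,299.6)),('g1',.07,(242.4,357.7),(253.7,280.3)),('g2',.07,(243.3,399.4),(294.4,282.7))]:
    print(n,atz('top',*t,z),atz('side',*s,z),tri([('top',*t),('side',*s)]))
for n,t in [('yel',(264.7,377.4)),('gre',(267.6,401.9))]: print(n,atz('top',*t,.07))
# collar: zt ellipse centre (146,222)
print('collar mid',atz('top',170+222/7-.43,255+146/7-.43,.131),atz('side',145+168/7-.43,285+178/7-.43,.131))
# bowl,pie,foot
print('pie',atz('top',243,175,.038),'bowl',atz('top',183,392.5,.062),'foot',atz('top',170+165/7,255+193/7,.024))
print('mug',atz('top',193,466,.09),'jar',atz('top',141,306.5,.1),'timer',atz('top',155,236,.049))
E
python3 m.py
```

```text
tip [0.5502 0.0317 0.1767] [0.5483 0.0306 0.1767] [0.5493 0.0317 0.1757]
g1 [ 0.4756 -0.1934  0.07  ] [ 0.4754 -0.1954  0.07  ] [ 0.4754 -0.1937  0.0673]
g2 [ 0.4754 -0.3065  0.07  ] [ 0.475  -0.3079  0.07  ] [ 0.4751 -0.3069  0.0681]
yel [ 0.4167 -0.247   0.07  ]
gre [ 0.4104 -0.313   0.07  ]
collar mid [0.5773 0.0276 0.131 ] [0.5739 0.0283 0.131 ]
pie [0.464  0.3166 0.038 ] bowl [ 0.6419 -0.2896  0.062 ] foot [0.6114 0.019  0.024 ]
mug [ 0.6138 -0.4824  0.09  ] jar [ 0.7476 -0.049   0.1   ] timer [0.7166 0.1527 0.049 ]
```

```bash
cat > ov.py <<'E'
from h import *
t=cv2.imread('pics/top0.png'); s=cv2.imread('pics/side0.png')
tip=np.array([.5492,.0312,.1767]); f=10
out=[]
for az in (164,169,174):
    a=np.radians(az); ax=np.array([np.sin(np.radians(32))*np.cos(a),np.sin(np.radians(32))*np.sin(a),np.cos(np.radians(32))])
    u=np.cross([0,0,1.],ax);u/=np.linalg.norm(u);v=np.cross(ax,u)
    def circ(c,r): th=np.linspace(0,6.283,40); return [c+r*(np.cos(k)*u+np.sin(k)*v) for k in th]
    row=[]
    for cam,im,(x0,y0) in (('top',t,(262,180)),('side',s,(292,150))):
        z=cv2.resize(im[y0:y0+36,x0:x0+30],None,fx=f,fy=f,interpolation=cv2.INTER_CUBIC)
        def P(p): r,c=proj(cam,p); return [(c-x0+.5)*f,(r-y0+.5)*f]
        for c,r,col in ((tip,.009,(0,255,0)),(tip-.048*ax,.009,(0,255,255)),(tip-.048*ax,.0155,(0,0,255)),(tip-.06*ax,.0155,(255,0,0))):
            cv2.polylines(z,[np.int32([P(p) for p in circ(c,r)])],False,col,1)
        cv2.line(z,*[tuple(np.int32(P(p))) for p in (tip,tip-.15*ax)],(255,255,255),1)
        row.append(z[:290])
    out.append(np.vstack(row))
cv2.imwrite('pics/ov.png',cv2.resize(np.hstack(out),(800,516)))
E
python3 ov.py
```

```text
(no output)
```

View pics/ov.png

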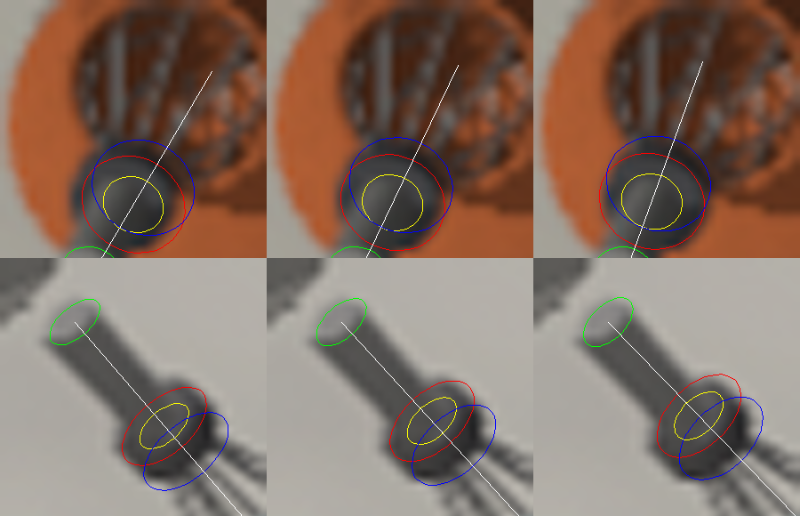

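```bash
cat >> h.py <<'E'
np.set_printoptions(precision=4,suppress=True)
def tool(az=90.,tilt=0.):
    """tool x horizontal at az (deg), z down tilted toward forward (az-90) by tilt deg"""
    a=np.radians(az); x=np.array([np.cos(a),np.sin(a),0]); f=np.array([np.cos(a-np.pi/2),np.sin(a-np.pi/2),0]); t=np.radians(tilt)
    z=np.sin(t)*f-np.cos(t)*np.array([0,0,1.]); y=np.cross(z,x)
    return R.from_matrix(np.column_stack([x,y,z]))
def go(pos,rot,o=None):
    o=o or get_obs(); r=Rq(o['tool_rot'])
    print('shift',np.round(r.inv().apply(np.asarray(pos)-o['eef_pos'])/.025,3),'turn',np.round(np.degrees((r.inv()*rot).as_rotvec())/10,3))
E
python3 -c "
from h import *
go([.51,.03,.34],tool(90,0))"
```

```text
shift [-20.689 -19.435  -1.445] turn [  0.001  -0.    -15.864]
```

Emit:
apply_moves(
  moves=[
    [[-20.69,-19.44,-1.45],[0,0,-15.86],1],
    [[-20.69,-19.44,-1.45],[0,0,-15.86],1],
    [[-20.69,-19.44,-1.45],[0,0,-15.86],1],
    [[-20.69,-19.44,-1.45],[0,0,-15.86],1],
    [[-20.69,-19.44,-1.45],[0,0,-15.86],1],
    [[-20.69,-19.44,-1.45],[0,0,-15.86],1],
    [[-20.69,-19.44,-1.45],[0,0,-15.86],1],
    [[-20.69,-19.44,-1.45],[0,0,-15.86],1],
    [[-20.69,-19.44,-1.45],[0,0,-15.86],1],
    [[-20.69,-19.44,-1.45],[0,0,-15.86],1],
    [[-20.69,-19.44,-1.45],[0,0,-15.86],1],
    [[-20.69,-19.44,-1.45],[0,0,-15.86],1],
    [[-20.69,-19.44,-1.45],[0,0,-15.86],1],
    [[-20.69,-19.44,-1.45],[0,0,-15.86],1],
    [[-20.69,-19.44,-1.45],[0,0,-15.86],1],
    [[-20.69,-19.44,-1.45],[0,0,-15.86],1],
    [[-20.69,-19.44,-1.45],[0,0,-15.86],1],
    [[-20.69,-19.44,-1.45],[0,0,-15.86],1],
  ],
)

```text
t: 3.4
eef_pos: [0.5101, 0.0301, 0.3402]
tool_rot: [0.0, 0.708, 0.706, 0.0]
contact_force: [-0.3, -0.2, -0.1]
gripper_width: 0.999
```

```bash
python3 - <<'E'
from h import *
o,c=save('wrist','w1'); np.save('w1p.npy',np.r_[o['eef_pos'],o['tool_rot']])
print(o['t'],o['eef_pos'],o['tool_rot'],o['q'],o['contact_force'])
E
```

```text
3.4 [0.5101 0.0301 0.3402] [0.0001 0.7079 0.7063 0.    ] [ 0.5055  0.2605 -0.8023  1.8572  0.2085  1.1098  1.1951] [-0.3156 -0.2095 -0.0574]
```

View pics/w1.png

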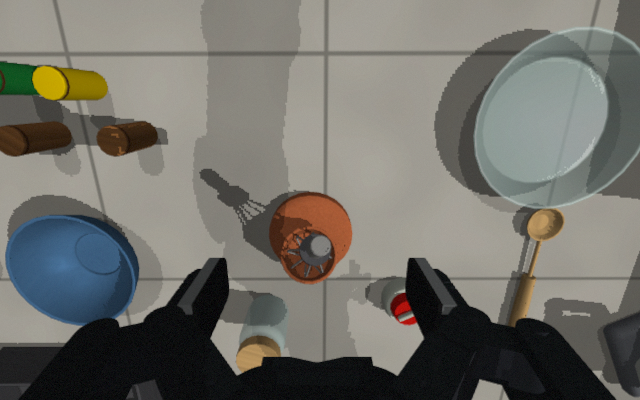

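```bash
cat >> h.py <<'E'
KW=np.array([[309.3131,0,316.7366],[0,309.3131,199.1956],[0,0,1]])
HE=np.array([[ 9.99999372e-01,-9.66605058e-04,5.67183330e-04,-3.17237104e-04],[-7.41092627e-04,-9.49970206e-01,-3.12339653e-01,-7.98473249e-02],[8.40716354e-04,3.12339037e-01,-9.49970326e-01,-7.12022690e-02],[0,0,0,1]])
def wcam(pos,q,name='wrist'):
    r=Rq(q); CAM[name]=(KW,np.asarray(pos)+r.apply(HE[:3,3]),r*R.from_matrix(HE[:3,:3]))
def shax(az):
    a=np.radians(az);s=np.sin(np.radians(32)); return np.array([s*np.cos(a),s*np.sin(a),np.cos(np.radians(32))])
def overlay(im,cam,tip,az,x0,y0,w,h,f,draw=True):
    ax=shax(az);u=np.cross([0,0,1.],ax);u/=np.linalg.norm(u);v=np.cross(ax,u)
    z=cv2.resize(im[y0:y0+h,x0:x0+w],None,fx=f,fy=f,interpolation=cv2.INTER_CUBIC)
    if not draw: return z
    def P(p): r,c=proj(cam,p); return [(c-x0+.5)*f,(r-y0+.5)*f]
    for c,r,col in ((tip,.009,(0,255,0)),(tip-.048*ax,.009,(0,255,255)),(tip-.048*ax,.0155,(0,0,255)),(tip-.06*ax,.0155,(255,0,0))):
        th=np.linspace(0,6.283,40)
        cv2.polylines(z,[np.int32([P(c+r*(np.cos(k)*u+np.sin(k)*v)) for k in th])],False,col,1)
    cv2.line(z,*[tuple(np.int32(P(p))) for p in (tip,tip-.15*ax)],(255,255,255),1)
    return z
E
python3 - <<'E'
from h import *
p=np.load('w1p.npy'); wcam(p[:3],p[3:])
im=cv2.imread('pics/w1.png'); tip=np.array([.5492,.0312,.1767])
a=(im,'wrist')
o=[overlay(*a,tip,az,290,215,60,60,6,d) for az,d in ((170,False),(170,True))]
b=[overlay(cv2.imread('pics/top0.png'),'top',tip,az,258,182,30,35,9,d) for az,d in ((170,0),(176,1))]
c=[overlay(cv2.imread('pics/side0.png'),'side',tip,az,290,148,30,35,9,d) for az,d in ((170,0),(176,1))]
cv2.imwrite('pics/o1.png',np.hstack(o)); cv2.imwrite('pics/o2.png',cv2.resize(np.hstack(b+c),(800,233)))
E
```

```text
(no output)
```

View pics/o1.png

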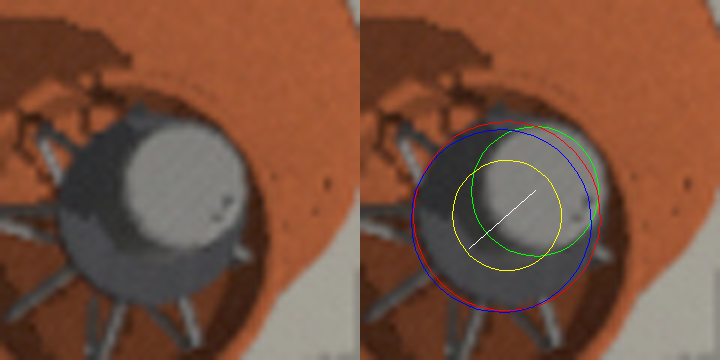

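View pics/o2.png

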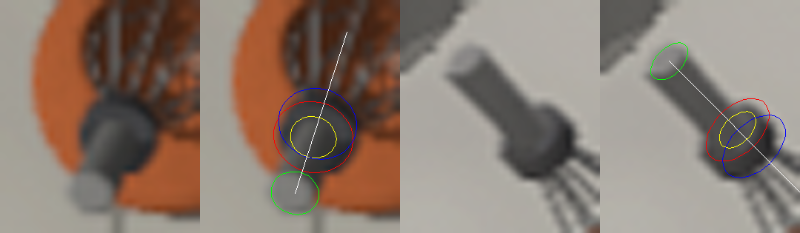

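```bash
python3 - <<'E'
from h import *
p=np.load('w1p.npy'); wcam(p[:3],p[3:])
print(atz('wrist',245.7,320.4,.1767), atz('wrist',215+212/6-.43,290+151/6-.43,.133))
for d in CAM: print(d,atz('top',210.1,271.6,.1767))if d=='top' else None
o=get_obs(); go([.4753,-.1943,.20],tool(90),o)
E
```

```text
[0.5486 0.0326 0.1767] [0.5753 0.0274 0.133 ]
top [0.5502 0.0317 0.1767]
shift [-8.978 -1.375  5.61 ] turn [ 0.001  0.001 -0.011]
```

Emit:
apply_moves(
  moves=[
    [[-9,-1.38,5.6],[0,0,0],1],
    [[-9,-1.38,5.6],[0,0,0],1],
    [[-9,-1.38,5.6],[0,0,0],1],
    [[-9,-1.38,5.6],[0,0,0],1],
    [[-9,-1.38,5.6],[0,0,0],1],
    [[-9,-1.38,5.6],[0,0,0],1],
  ],
)

```text
t: 4.2
eef_pos: [0.4752, -0.1953, 0.1997]
tool_rot: [-0.001, 0.708, 0.706, -0.0]
contact_force: [0.3, 0.3, 0.5]
gripper_width: 1.001
```

```bash
python3 - <<'E'
from h import *
o,c=save('wrist','w2'); np.save('w2p.npy',np.r_[o['eef_pos'],o['tool_rot']])
print(o['t'],o['eef_pos'],o['tool_rot'],o['q'],o['contact_force'])
wcam(o['eef_pos'],o['tool_rot'])
for d in silhouettes('wrist','grip_a'): print(d['pixel'],d['conf'],d['mask'].sum())
E
```

```text
4.2 [ 0.4752 -0.1953  0.1997] [-0.0006  0.7082  0.706  -0.    ] [ 0.7946  0.4215 -0.644   1.9988  0.3388  0.8288  1.5277] [0.2833 0.251  0.4617]
[118.8, 145.5] 0.94 4030
[128.5, 240.0] 0.64 2709
[204.4, 172.3] 0.59 3303
```

View pics/w2.png

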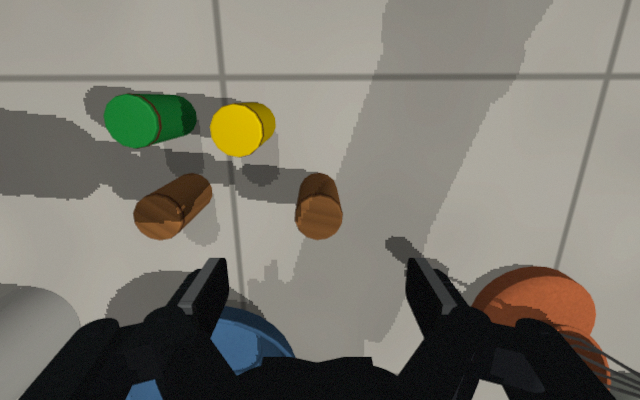

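```bash
python3 - <<'E'
from h import *
im=cv2.imread('pics/w2.png')
z=cv2.resize(im[165:250,285:355],None,fx=8,fy=6.8,interpolation=cv2.INTER_CUBIC)
z=cv2.resize(im[165:250,285:355],None,fx=7,fy=7,interpolation=cv2.INTER_CUBIC)
cv2.imwrite('pics/z2.png',z)
p=np.load('w2p.npy'); wcam(p[:3],p[3:])
print(atz('wrist',216,319.5,.07),atz('wrist',217,159,.07))
go([.4753,-.1945,.104],tool(90))
E
```

```text
[ 0.4736 -0.1937  0.07  ] [ 0.4741 -0.3056  0.07  ]
shift [-0.052 -0.056  3.884] turn [ 0.01  -0.002  0.006]
```

View pics/z2.png

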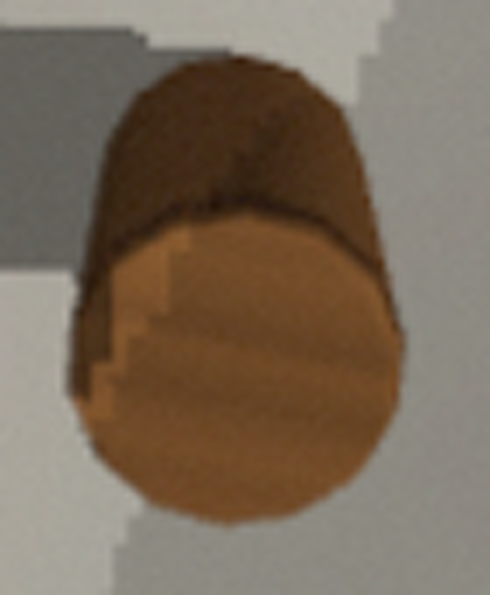

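Emit:
apply_moves(
  moves=[
    [[0.03,0,2],[0,0,0],1],
    [[0.03,0,3.86],[0,0,0],1],
    [[0.03,0,3.86],[0,0,0],1],
    [[0.03,0,3.86],[0,0,0],-1],
    [[0.03,0,3.86],[0,0,0],-1],
    [[0.03,0,3.86],[0,0,0],-1],
    [[0.03,0,3.86],[0,0,0],-1],
    [[0.03,0,3.86],[0,0,0],-1],
    [[0.03,0,3.86],[0,0,0],-1],
    [[0.03,0,3.86],[0,0,0],-1],
  ],
  force=70,
)

```text
t: 5.55
eef_pos: [0.4764, -0.1944, 0.1054]
tool_rot: [0.001, 0.707, 0.707, 0.0]
contact_force: [-1.6, 1.6, 9.2]
gripper_width: 0.38
```

```bash
python3 - <<'E'
from h import *
o=get_obs(); print(o['t'],o['eef_pos'],o['contact_force'],o['gripper_width'])
E
```

```text
5.55 [ 0.4764 -0.1944  0.1054] [-1.6463  1.6128  9.1742] 0.3797623004650138
```

```bash
python3 - <<'E'
from h import *
tip=np.array([.549,.032,.1767]); ax=shax(169); T=tool(79,32); print(-T.as_matrix()[:,2],ax)
p=tip+ax*(.040+.1054)
print(p); go(p,T); go([.476,-.15,.25],tool(90))
E
```

```text
[-0.5202  0.1011  0.848 ] [-0.5202  0.1011  0.848 ]
[0.4734 0.0467 0.3   ]
shift [ 9.635 -0.112 -7.799] turn [-3.176 -0.299  1.068]
shift [ 1.77  -0.003 -5.788] turn [ 0.013  0.008 -0.005]
```

Emit:
apply_moves(
  moves=[
    [[0,0,-2],[0,0,0],-1],
    [[0,0,-4],[0,0,0],-1],
    [[1.8,0,-6],[0,0,0],-1],
    [[4,-0.1,-7.8],[-1,-0.1,0.3],-1],
    [[6,-0.1,-7.8],[-2,-0.2,0.7],-1],
    [[8,-0.1,-7.8],[-3,-0.3,1.07],-1],
    [[9.63,-0.11,-7.8],[-3.18,-0.3,1.07],-1],
    [[9.63,-0.11,-7.8],[-3.18,-0.3,1.07],-1],
    [[9.63,-0.11,-7.8],[-3.18,-0.3,1.07],-1],
    [[9.63,-0.11,-7.8],[-3.18,-0.3,1.07],-1],
  ],
)

```text
t: 6.8
eef_pos: [0.4727, 0.046, 0.2988]
tool_rot: [0.212, 0.742, 0.611, 0.175]
contact_force: [1.2, -1.2, -1.7]
gripper_width: 0.381
```

```bash
python3 - <<'E'
from h import *
o,c=save('wrist','w3'); np.save('w3p.npy',np.r_[o['eef_pos'],o['tool_rot']])
print(o['t'],o['eef_pos'],o['tool_rot'],o['q'],o['contact_force'],o['gripper_width'])
save('side','s3');save('top','t3')
go(np.array([.4734,.0467,.3]),tool(79,32),o)
s=cv2.imread('pics/s3.png')[110:220,250:370];t=cv2.imread('pics/t3.png')[170:280,220:340]
cv2.imwrite('pics/st3.png',cv2.resize(np.hstack([s,t]),(800,367),interpolation=cv2.INTER_CUBIC))
E
```

```text
6.8 [0.4727 0.046  0.2988] [0.2121 0.7422 0.6113 0.1746] [ 0.4907  0.0359 -0.865   2.2718  0.7419  0.4713  0.4039] [ 1.2028 -1.1915 -1.7346] 0.38113909003922875
shift [ 0.033  0.045 -0.028] turn [-0.012  0.003 -0.003]
```

View pics/w3.png

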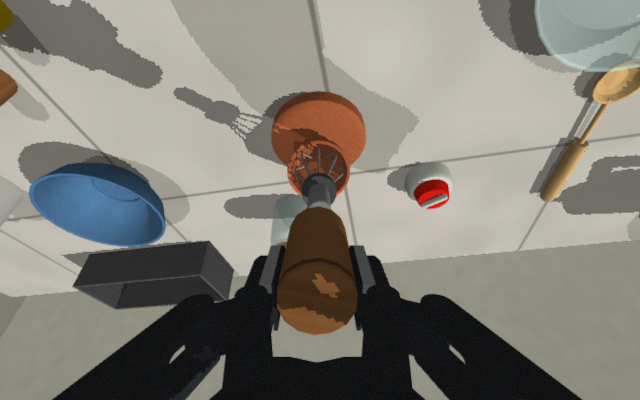

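View pics/st3.png

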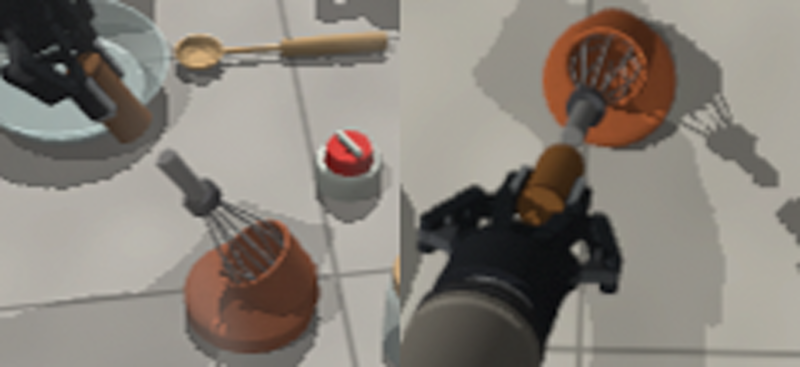

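```bash
cat >> h.py <<'E'
def ov2(png,cam,pos,q,tip,az,box,f,y0=0.,zm=.1054,x0g=0.):
    im=cv2.imread(png); x0,y0b,w,h=box
    z=overlay(im,cam,tip,az,x0,y0b,w,h,f); r=Rq(q)
    def P(p): rr,c=proj(cam,p); return [(c-x0+.5)*f,(rr-y0b+.5)*f]
    th=np.linspace(0,6.283,40)
    for zz,col in ((zm,(255,0,255)),(zm-.07,(255,255,0))):
        cv2.polylines(z,[np.int32([P(pos+r.apply([x0g+.017*np.cos(k),y0+.017*np.sin(k),zz])) for k in th])],False,col,1)
    return z
E
python3 - <<'E'
from h import *
p=np.load('w3p.npy'); wcam(p[:3],p[3:]); tip=np.array([.549,.032,.1767])
A=ov2('pics/w3.png','wrist',p[:3],p[3:],tip,169,(265,165,110,175),5)
cv2.imwrite('pics/a3.png',cv2.resize(A[:800],(500,545) if 0 else (370,589)))
B=ov2('pics/s3.png','side',p[:3],p[3:],tip,169,(265,118,60,70),6)
C=ov2('pics/t3.png','top',p[:3],p[3:],tip,169,(250,182,60,70),6)
cv2.imwrite('pics/b3.png',np.hstack([B,C]))
E
```

```text
(no output)
```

View pics/a3.png

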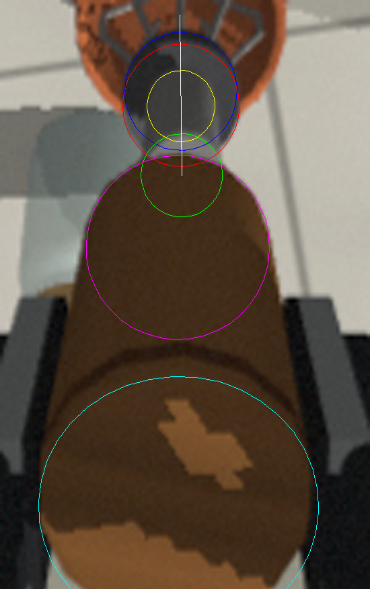

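View pics/b3.png

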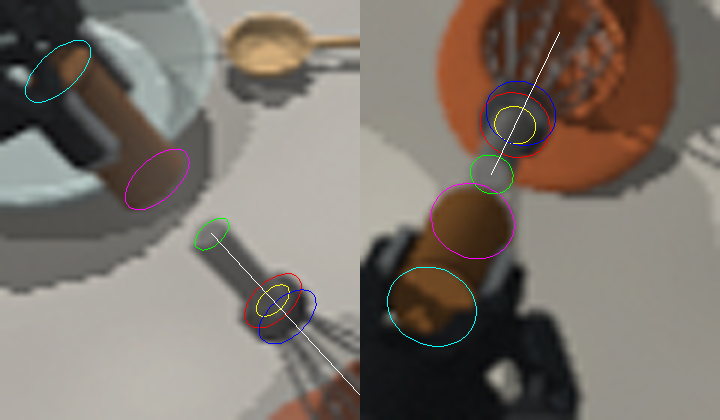

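Emit:
apply_moves(
  moves=[
    [[0.03,0.045,0.6],[-0.01,0,0],-1],
    [[0.03,0.045,1.1],[-0.01,0,0],-1],
    [[0.03,0.045,1.4],[-0.01,0,0],-1],
    [[0.03,0.045,1.6],[-0.01,0,0],-1],
    [[0.03,0.045,1.7],[-0.01,0,0],-1],
    [[0.03,0.045,1.8],[-0.01,0,0],-1],
    [[0.03,0.045,1.9],[-0.01,0,0],-1],
    [[0.03,0.045,1.9],[-0.01,0,0],-1],
  ],
)

```text
t: 7.95
eef_pos: [0.4986, 0.0424, 0.2589]
tool_rot: [0.212, 0.742, 0.611, 0.176]
contact_force: [0.1, -0.3, -0.8]
gripper_width: 0.384
```

```bash
cat > st.py <<'E'
from h import *
import sys
tip=np.array([.549,.032,.1767]); ax=shax(169)
o=get_obs(); r=Rq(o['tool_rot']); d=o['eef_pos']-tip
print(o['t'],'along',d@ax-.1054,'lat(tool)',r.inv().apply(d-ax*(d@ax))[:2],'F tool',r.inv().apply(o['contact_force']),'M',r.inv().apply(o['torque']),o['gripper_width'])
go(tip+ax*(d@ax),tool(79,32),o)
E
python3 st.py
```

```text
7.95 along -0.00843966195306782 lat(tool) [ 0.0006 -0.0001] F tool [-0.2293 -0.2958  0.7609] M [0.7205 0.0261 0.009 ] 0.38400866165585074
shift [-0.023  0.004 -0.   ] turn [-0.001 -0.004 -0.003]
```

Emit:
apply_moves(
  moves=[
    [[-0.02,0,0.2],[0,0,0],-1],
    [[-0.02,0,0.4],[0,0,0],-1],
    [[-0.02,0,0.5],[0,0,0],-1],
    [[-0.02,0,0.6],[0,0,0],-1],
    [[-0.02,0,0.65],[0,0,0],-1],
    [[-0.02,0,0.65],[0,0,0],-1],
  ],
)

```text
t: 8.7
eef_pos: [0.5051, 0.041, 0.2477]
tool_rot: [0.216, 0.741, 0.612, 0.175]
contact_force: [-51.3, 0.4, 60.2]
gripper_width: 0.381
```

```bash
python3 st.py
```

```text
8.7 along -0.021436065636547208 lat(tool) [ 0.0005 -0.0004] F tool [ -9.6703 -10.5415 -77.7788] M [ 3.1274 -2.4133 -0.0848] 0.3812283377840461
shift [-0.02   0.017  0.   ] turn [0.025 0.024 0.016]
```

Emit:
apply_moves(
  moves=[
    [[0,0,-0.06],[0,0,0],-1],
    [[0,0,-0.07],[0,0,0],-1],
    [[0,0,-0.07],[0,0,0],-1],
    [[0,0,-0.07],[0,0,0],-1],
    [[0,0,-0.07],[0,0,0],-1],
    [[0,0,-0.07],[0,0,0],-1],
  ],
)

```text
t: 9.45
eef_pos: [0.505, 0.0408, 0.2479]
tool_rot: [0.214, 0.741, 0.611, 0.175]
contact_force: [-27.5, -0.7, 32.8]
gripper_width: 0.383
```

```bash
python3 st.py; python3 - <<'E'
from h import *
o,c=save('side','s4'); cv2.imwrite('pics/s4z.png',cv2.resize(cv2.imread('pics/s4.png')[130:220,260:360],None,fx=6,fy=6,interpolation=cv2.INTER_CUBIC))
E
```

```text
9.45 along -0.021215593473793162 lat(tool) [ 0.0003 -0.0004] F tool [ -5.9738  -5.3092 -42.0147] M [ 2.0842 -1.3847  0.0097] 0.38327887478330075
shift [-0.011  0.014  0.   ] turn [0.013 0.011 0.007]
```

View pics/s4z.png

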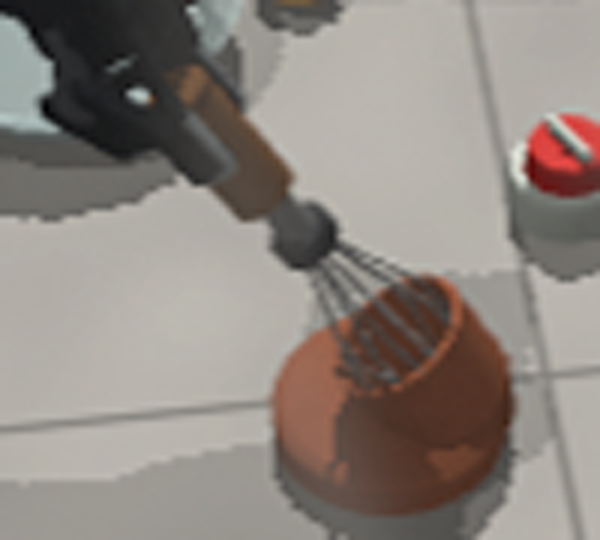

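```bash
python3 - <<'E'
from h import *
o=get_obs(); tip=np.array([.549,.032,.1767])
B=ov2('pics/s4.png','side',o['eef_pos'],o['tool_rot'],tip,169,(280,135,50,45),12)
cv2.imwrite('pics/b4.png',B)
E
```

```text
(no output)
```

View pics/b4.png

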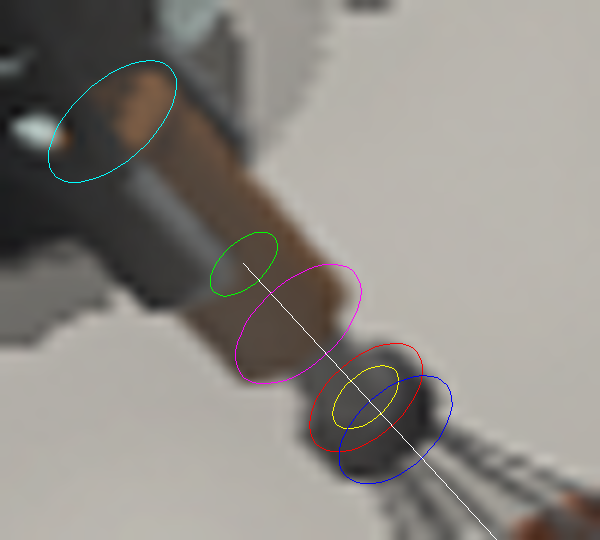

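```bash
cat > bowl.py <<'E'
from h import *
from scipy.optimize import least_squares
im=cv2.imread('pics/top0.png'); hsv=cv2.cvtColor(im,cv2.COLOR_BGR2HSV)
m=((hsv[...,0]>95)&(hsv[...,0]<125)&(hsv[...,1]>90)).astype(np.uint8)
m[:, :340]=0;m[:,450:]=0;m[:130]=0;m[230:]=0
cs,_=cv2.findContours(m,cv2.RETR_EXTERNAL,cv2.CHAIN_APPROX_NONE); c=max(cs,key=len)[:,0]
P=np.array([atz('top',r,cc,.062)[:2] for cc,r in c])
f=lambda v: np.hypot(*(P-v[:2]).T)-v[2]
s=least_squares(f,[.64,-.29,.08],loss='soft_l1',f_scale=.001); print(s.x,np.abs(s.fun).max())
E
python3 bowl.py; python3 -c "
from h import *
go([.642,-.29,.26],tool(90)); go([.49,.043,.34],tool(79,32))"
```

```text
[ 0.6457 -0.288   0.079 ] 0.001686133302849127
shift [-11.945   6.938   3.818] turn [ 3.201  0.321 -1.068]
shift [-0.037  1.447 -3.441] turn [0.013 0.011 0.007]
```

Emit:
apply_moves(
  moves=[
    [[0,0,-0.2],[0,0,0],-1],
    [[0,0,-0.6],[0,0,0],-1],
    [[0,0,-1.2],[0,0,0],-1],
    [[0,0,-2],[0,0,0],-1],
    [[0,0,-3],[0,0,0],-1],
    [[0,0,-3.2],[0,0,0],-1],
  ],
)

```text
t: 10.25
eef_pos: [0.4646, 0.0486, 0.3156]
tool_rot: [0.213, 0.742, 0.611, 0.176]
contact_force: [0.7, -0.8, -1.2]
gripper_width: 0.383
```

```bash
python3 -c "
from h import *
o=get_obs();print(o['t'],o['eef_pos'],o['gripper_width'],o['contact_force'])
go([.645,-.288,.22],tool(90)); go([.5,-.15,.32],tool(90))"
```

```text
10.25 [0.4646 0.0486 0.3156] 0.3825311102688257 [ 0.6533 -0.7995 -1.1666]
shift [-11.839   6.149   8.372] turn [ 3.205  0.305 -1.075]
shift [-7.527  2.561  1.397] turn [ 3.205  0.305 -1.075]
```

Emit:
apply_moves(
  moves=[
    [[-1.9,0.6,0.3],[0.8,0.08,-0.27],-1],
    [[-3.8,1.3,0.7],[1.6,0.15,-0.54],-1],
    [[-5.7,2,1],[2.4,0.23,-0.8],-1],
    [[-7.5,2.56,1.4],[3.2,0.3,-1.07],-1],
    [[-9,3.9,3.9],[3.2,0.3,-1.07],-1],
    [[-10.5,5,6],[3.2,0.3,-1.07],-1],
    [[-11.84,6.15,8.37],[3.2,0.3,-1.07],-1],
    [[-11.84,6.15,8.37],[3.2,0.3,-1.07],-1],
    [[-11.84,6.15,8.37],[3.2,0.3,-1.07],-1],
  ],
)

```text
t: 11.38
eef_pos: [0.6443, -0.2914, 0.2125]
tool_rot: [-0.003, 0.709, 0.705, -0.003]
contact_force: [-0.8, -0.5, -0.8]
gripper_width: 0.38
```

```bash
python3 - <<'E'
from h import *
o,c=save('wrist','w5');np.save('w5p.npy',np.r_[o['eef_pos'],o['tool_rot']])
print(o['t'],o['eef_pos'],o['gripper_width'],o['contact_force'])
go([.645,-.288,.125],tool(90),o)
E
```

```text
11.375 [ 0.6443 -0.2914  0.2125] 0.3803080143347183 [-0.7706 -0.4546 -0.7759]
shift [0.138 0.054 3.499] turn [-0.046  0.002 -0.03 ]
```

View pics/w5.png

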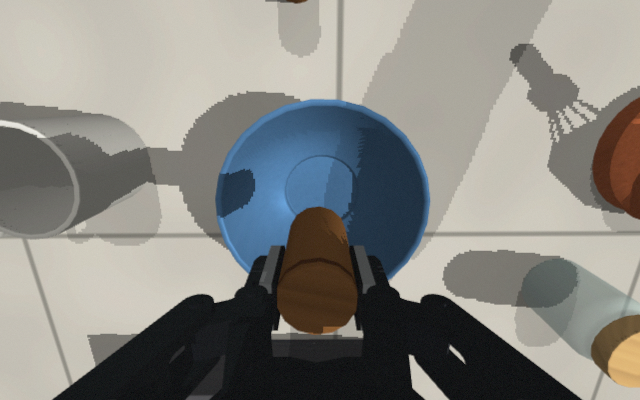

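```bash
python3 - <<'E'
from h import *
p=np.load('w5p.npy');wcam(p[:3],p[3:]); print(atz('wrist',190,321,.005))
go([.645,-.2885,.116],tool(90))
E
```

```text
[ 0.6454 -0.288   0.005 ]
shift [0.029 0.055 3.938] turn [-0.037 -0.002 -0.018]
```

Emit:
apply_moves(
  moves=[
    [[0.03,0.05,1.8],[-0.04,0,-0.02],-1],
    [[0.03,0.05,3.2],[-0.04,0,-0.02],-1],
    [[0.03,0.05,3.8],[-0.04,0,-0.02],-1],
    [[0.03,0.05,4.05],[-0.04,0,-0.02],-1],
    [[0.03,0.05,4.05],[-0.04,0,-0.02],-1],
  ],
)

```text
t: 12.05
eef_pos: [0.6463, -0.2872, 0.118]
tool_rot: [0.003, 0.706, 0.708, 0.002]
contact_force: [0.2, 0.0, -1.2]
gripper_width: 0.383
```

```bash
python3 -c "
from h import *
o=get_obs();print(o['t'],o['eef_pos'],o['gripper_width'],o['contact_force']);go([.645,-.2885,.110],tool(90))"
```

```text
12.05 [ 0.6463 -0.2872  0.118 ] 0.38290617078378725 [ 0.2192  0.0247 -1.2333]
shift [-0.05  -0.055  0.32 ] turn [0.037 0.003 0.016]
```

Emit:
apply_moves(
  moves=[
    [[0,0,0],[0.03,0,0.01],-1],
    [[0,0,0.06],[0.03,0,0.01],-1],
    [[0,0,0.06],[0.03,0,0.01],-1],
  ],
)

```text
t: 12.42
eef_pos: [0.6459, -0.2874, 0.1157]
tool_rot: [0.0, 0.707, 0.707, 0.0]
contact_force: [-0.1, 0.2, -0.1]
gripper_width: 0.377
```

```bash
python3 -c "
from h import *
o=get_obs();print(o['t'],o['eef_pos'],o['gripper_width'],o['contact_force']);go([.645,-.2885,.110],tool(90))"
```

```text
12.425 [ 0.6459 -0.2874  0.1157] 0.37699487591694814 [-0.1423  0.1692 -0.1034]
shift [-0.044 -0.035  0.23 ] turn [0.002 0.001 0.005]
```

Still about 5 mm above expected floor contact; step down gently.

Emit:
apply_moves(
  moves=[
    [[0,0,0.08],[0,0,0],-1],
    [[0,0,0.14],[0,0,0],-1],
    [[0,0,0.18],[0,0,0],-1],
    [[0,0,0.18],[0,0,0],-1],
  ],
)

```text
t: 12.92
eef_pos: [0.6458, -0.2873, 0.1115]
tool_rot: [0.0, 0.707, 0.707, -0.0]
contact_force: [-2.4, 1.1, 4.4]
gripper_width: 0.382
```

```bash
python3 -c "
from h import *
o=get_obs();print(o['t'],o['eef_pos'],o['gripper_width'],o['contact_force'])"
```

```text
12.925 [ 0.6458 -0.2873  0.1115] 0.38206998792305363 [-2.3784  1.1499  4.4489]
```

Emit:
apply_moves(
  moves=[
    [[0,0,0],[0,0,0],0.1],
    [[0,0,0],[0,0,0],0.1],
    [[0,0,0],[0,0,0],0.1],
    [[0,0,-0.6],[0,0,0],0.1],
    [[0,0,-2],[0,0,0],0.1],
    [[0,0,-4],[0,0,0],0.1],
    [[0,0,-5.5],[0,0,0],0.1],
  ],
)

```text
t: 13.8
eef_pos: [0.6464, -0.2872, 0.252]
tool_rot: [0.001, 0.707, 0.708, 0.001]
contact_force: [-0.1, -0.8, -0.0]
gripper_width: 0.548
```

```bash
python3 - <<'E'
from h import *
o,c=save('wrist','w6')
print(o['t'],o['eef_pos'],o['gripper_width'],o['contact_force'])
go([.475,-.3068,.19],tool(90),o)
E
```

```text
13.8 [ 0.6464 -0.2872  0.252 ] 0.5475042206316048 [-0.1338 -0.8327 -0.0183]
shift [-0.773 -6.866  2.463] turn [0.017 0.005 0.007]
```

View pics/w6.png

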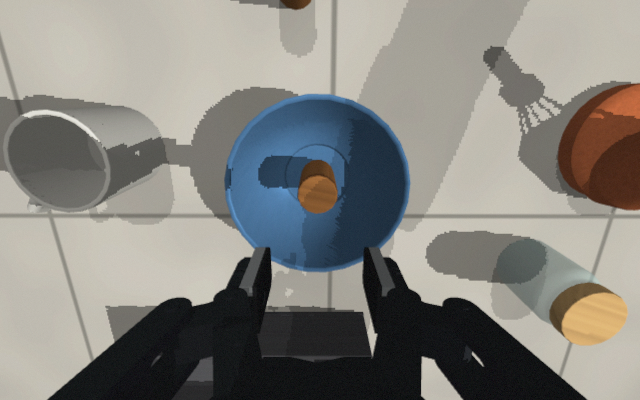

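Emit:
apply_moves(
  moves=[
    [[-0.2,-2,0.5],[0.02,0,0],0.6],
    [[-0.5,-4,1],[0.02,0,0],1],
    [[-0.7,-6,2],[0.02,0,0],1],
    [[-0.77,-6.84,2.46],[0.02,0,0],1],
    [[-0.77,-6.84,2.46],[0.02,0,0],1],
    [[-0.77,-6.84,2.46],[0.02,0,0],1],
    [[-0.77,-6.84,2.46],[0.02,0,0],1],
  ],
)

```text
t: 14.72
eef_pos: [0.4767, -0.3064, 0.1879]
tool_rot: [-0.0, 0.706, 0.708, -0.001]
contact_force: [0.1, -0.5, -0.5]
gripper_width: 0.998
```

```bash
python3 - <<'E'
from h import *
o,c=save('wrist','w7');np.save('w7p.npy',np.r_[o['eef_pos'],o['tool_rot']])
print(o['t'],o['eef_pos'],o['gripper_width'],o['contact_force'])
go([.4755,-.3066,.104],tool(90),o)
im=cv2.imread('pics/w7.png');cv2.imwrite('pics/z7.png',cv2.resize(im[165:265,270:370],None,fx=6,fy=6,interpolation=cv2.INTER_CUBIC))
E
```

```text
14.725 [ 0.4767 -0.3064  0.1879] 0.9978909830672841 [ 0.121  -0.4732 -0.523 ]
shift [-0.008 -0.043  3.356] turn [-0.006  0.003  0.014]
```

View pics/z7.png

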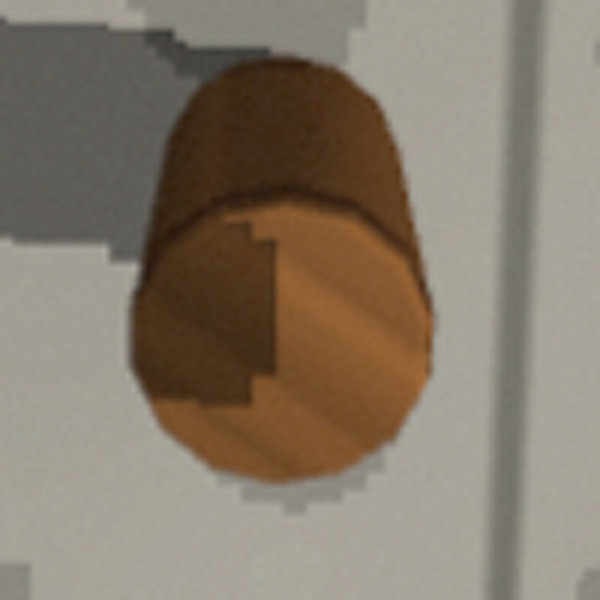

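Emit:
apply_moves(
  moves=[
    [[-0.01,-0.03,1.6],[0,0,0],1],
    [[-0.01,-0.03,3],[0,0,0],1],
    [[-0.01,-0.03,3.36],[0,0,0],1],
    [[-0.01,-0.03,3.36],[0,0,0],1],
    [[-0.01,-0.03,3.36],[0,0,0],-1],
    [[-0.01,-0.03,3.36],[0,0,0],-1],
    [[-0.01,-0.03,3.36],[0,0,0],-1],
    [[-0.01,-0.03,3.36],[0,0,0],-1],
    [[-0.01,-0.03,3.36],[0,0,0],-1],
    [[-0.01,-0.03,3.36],[0,0,0],-1],
    [[-0.01,-0.03,3.36],[0,0,0],-1],
  ],
)

```text
t: 16.15
eef_pos: [0.4742, -0.3071, 0.1039]
tool_rot: [-0.001, 0.707, 0.707, -0.001]
contact_force: [-0.8, 0.8, 4.9]
gripper_width: 0.384
```

```bash
python3 - <<'E'
from h import *
o=get_obs();print(o['t'],o['eef_pos'],o['gripper_width'],o['contact_force'])
tip=np.array([.549,.032,.1767]); ax=shax(169)
go(tip+ax*(.040+o['eef_pos'][2]),tool(79,32),o)
E
```

```text
16.15 [ 0.4742 -0.3071  0.1039] 0.38432639605079777 [-0.7616  0.8181  4.9493]
shift [14.141 -0.009 -7.805] turn [-3.204 -0.303  1.078]
```

Emit:
apply_moves(
  moves=[
    [[0,0,-2],[0,0,0],-1],
    [[0,0,-4],[0,0,0],-1],
    [[1.8,0,-6],[0,0,0],-1],
    [[4,0,-7.8],[-0.6,-0.06,0.2],-1],
    [[6.3,0,-7.8],[-1.2,-0.12,0.4],-1],
    [[8.6,0,-7.8],[-1.8,-0.18,0.6],-1],
    [[11,0,-7.8],[-2.4,-0.24,0.8],-1],
    [[13,0,-7.8],[-3,-0.3,1],-1],
    [[14.14,0,-7.8],[-3.2,-0.3,1.08],-1],
    [[14.14,0,-7.8],[-3.2,-0.3,1.08],-1],
    [[14.14,0,-7.8],[-3.2,-0.3,1.08],-1],
    [[14.14,0,-7.8],[-3.2,-0.3,1.08],-1],
  ],
)

```text
t: 17.65
eef_pos: [0.474, 0.0456, 0.2978]
tool_rot: [0.212, 0.742, 0.611, 0.174]
contact_force: [0.2, -0.3, -0.8]
gripper_width: 0.38
```

```bash
sed -i 's/-.1054,/-.1045,/' st.py; python3 st.py; python3 - <<'E'
from h import *
o,c=save('wrist','w8');save('side','s8');save('top','t8')
tip=np.array([.549,.032,.1767]);wcam(o['eef_pos'],o['tool_rot']);a=(o['eef_pos'],o['tool_rot'],tip,169)
A=ov2('pics/w8.png','wrist',*a,(265,165,110,110),5,zm=.1045)
B=ov2('pics/s8.png','side',*a,(265,118,60,70),6,zm=.1045)
cv2.imwrite('pics/b8.png',np.hstack([A[:420],B])[:, :800])
go([.49,.0435,.273],tool(79,32),o)
E
```

```text
17.65 along 0.038628073610171856 lat(tool) [-0.001  -0.0005] F tool [-0.2302 -0.1961  0.7852] M [ 0.653  -0.0156 -0.0833] 0.3795264732189461
shift [ 0.039  0.018 -0.   ] turn [-0.015  0.003 -0.007]
shift [0.041 0.023 1.184] turn [-0.015  0.003 -0.007]
```

View pics/b8.png

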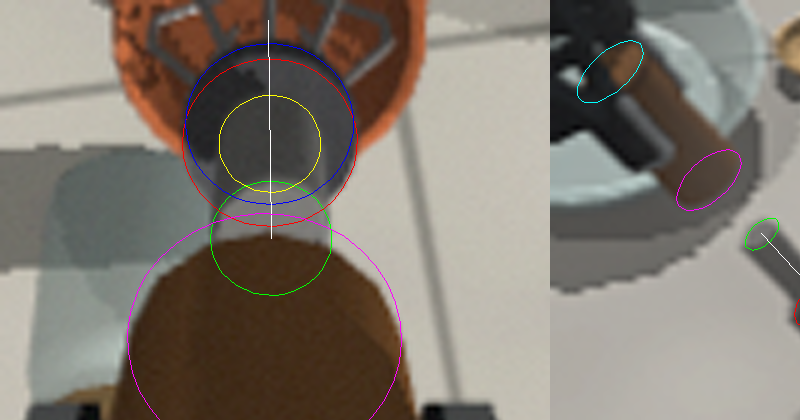

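```bash
python3 - <<'E'
from h import *
o=get_obs()
tip=np.array([.549,.032,.1767]);wcam(o['eef_pos'],o['tool_rot']);a=(o['eef_pos'],o['tool_rot'],tip,169)
A=[ov2('pics/w8.png','wrist',*a,(275,190,90,150),4,zm=zm,y0=y) for y,zm in ((.0025,.1039),(0,.098))]
cv2.imwrite('pics/b9.png',np.hstack(A))
B=[ov2('pics/s8.png','side',*a,(265,118,45,40),8,zm=zm,y0=y) for y,zm in ((.0025,.1039),(0,.098))]
cv2.imwrite('pics/c9.png',np.hstack(B))
E
```

```text
(no output)
```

View pics/b9.png

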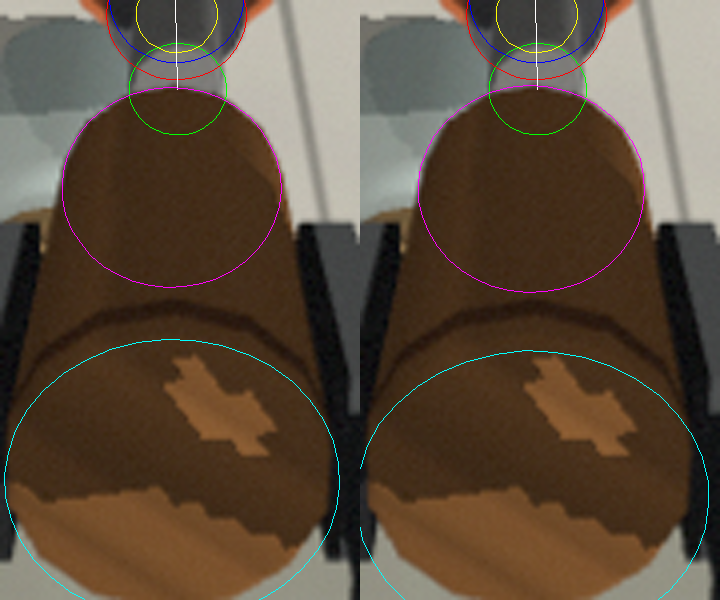

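View pics/c9.png

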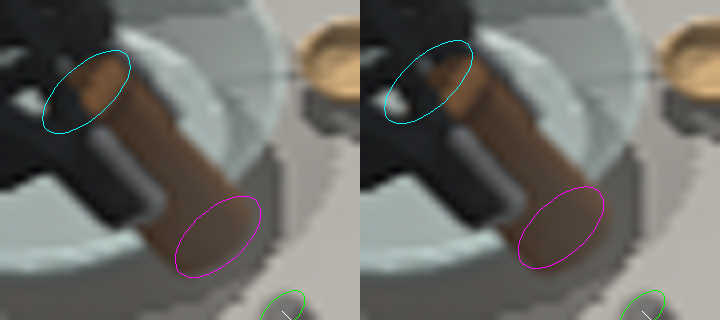

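Emit:
apply_moves(
  moves=[
    [[0.04,-0.07,0.6],[-0.01,0,0],-1],
    [[0.04,-0.07,1.1],[-0.01,0,0],-1],
    [[0.04,-0.07,1.4],[-0.01,0,0],-1],
    [[0.04,-0.07,1.5],[-0.01,0,0],-1],
    [[0.04,-0.07,1.6],[-0.01,0,0],-1],
    [[0.04,-0.07,1.7],[-0.01,0,0],-1],
    [[0.04,-0.07,1.8],[-0.01,0,0],-1],
    [[0.04,-0.07,1.8],[-0.01,0,0],-1],
  ],
)

```text
t: 18.8
eef_pos: [0.4962, 0.0433, 0.2587]
tool_rot: [0.212, 0.742, 0.611, 0.176]
contact_force: [0.6, -0.5, -1.3]
gripper_width: 0.38
```

```bash
python3 st.py
```

```text
18.8 along -0.006335098188639504 lat(tool) [ 0.001  -0.0023] F tool [-0.4134 -0.1102  1.4929] M [0.7001 0.0564 0.0233] 0.3803730759656953
shift [-0.04   0.093 -0.   ] turn [-0.001 -0.005 -0.003]
```

Emit:
apply_moves(
  moves=[
    [[-0.03,0,0.2],[0,0,0],-1],
    [[-0.03,0,0.4],[0,0,0],-1],
    [[-0.03,0,0.55],[0,0,0],-1],
    [[-0.03,0,0.65],[0,0,0],-1],
    [[-0.03,0,0.75],[0,0,0],-1],
    [[-0.03,0,0.75],[0,0,0],-1],
  ],
)

```text
t: 19.55
eef_pos: [0.5058, 0.0407, 0.2427]
tool_rot: [0.212, 0.742, 0.611, 0.176]
contact_force: [-0.8, -0.2, -1.1]
gripper_width: 0.376
```

```bash
python3 st.py
```

```text
19.55 along -0.02516025689439616 lat(tool) [ 0.0003 -0.0024] F tool [-0.3409 -1.2533  0.4993] M [ 0.6618 -0.0455 -0.0319] 0.37610389571125485
shift [-0.012  0.096 -0.   ] turn [-0.002 -0.005 -0.004]
```

Emit:
apply_moves(
  moves=[
    [[-0.01,0,0.2],[0,0,0],-1],
    [[-0.01,0,0.4],[0,0,0],-1],
    [[-0.01,0,0.6],[0,0,0],-1],
    [[-0.01,0,0.75],[0,0,0],-1],
    [[-0.01,0,0.83],[0,0,0],-1],
    [[-0.01,0,0.88],[0,0,0],-1],
    [[-0.01,0,0.92],[0,0,0],-1],
    [[-0.01,0,0.92],[0,0,0],-1],
  ],
)

```text
t: 20.55
eef_pos: [0.5176, 0.0383, 0.2237]
tool_rot: [0.213, 0.742, 0.611, 0.176]
contact_force: [-4.0, 0.2, 3.5]
gripper_width: 0.378
```

```bash
python3 st.py
```

```text
20.55 along -0.04763801323286833 lat(tool) [ 0.0002 -0.0022] F tool [-0.5477 -1.5297 -5.0476] M [ 0.8528 -0.1752 -0.0255] 0.3777846599359562
shift [-0.009  0.089  0.   ] turn [ 0.003 -0.004 -0.001]
```

Emit:
apply_moves(
  moves=[
    [[0,0,0.03],[0,0,0],-1],
    [[0,0,0.06],[0,0,0],-1],
    [[0,0,0.08],[0,0,0],-1],
    [[0,0,0.08],[0,0,0],-1],
    [[0,0,0.08],[0,0,0],-1],
    [[0,0,0.08],[0,0,0],-1],
  ],
)

```text
t: 21.3
eef_pos: [0.5179, 0.0385, 0.2236]
tool_rot: [0.214, 0.741, 0.612, 0.176]
contact_force: [-27.3, 1.1, 33.3]
gripper_width: 0.376
```

```bash
python3 st.py;  python3 - <<'E'
from h import *
o,c=save('side','s10'); save('top','t10')
z=lambda n,b:cv2.resize(cv2.imread(n)[b[1]:b[1]+90,b[0]:b[0]+90],None,fx=4.4,fy=4.4,interpolation=cv2.INTER_CUBIC)
cv2.imwrite('pics/s10z.png',np.hstack([z('pics/s10.png',(270,135)),z('pics/t10.png',(235,175))]))
E
```

```text
21.3 along -0.04792862953418508 lat(tool) [ 0.0005 -0.0021] F tool [ -4.1991  -5.1163 -42.5349] M [ 1.5896 -1.3205  0.1297] 0.3763849798196352
shift [-0.02   0.084  0.   ] turn [0.019 0.004 0.007]
```

View pics/s10z.png

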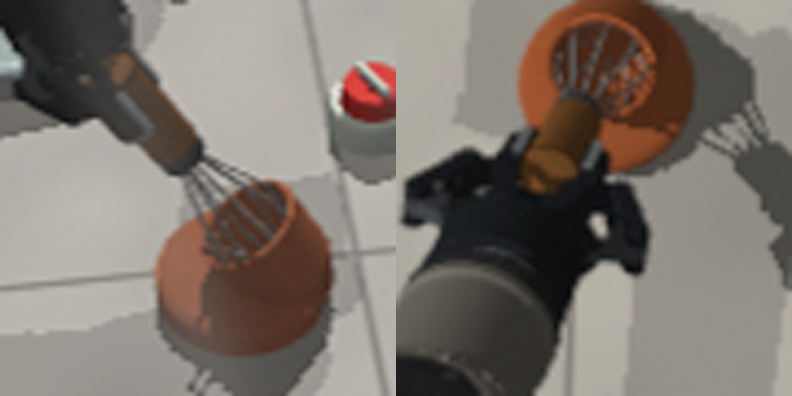

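Emit:
apply_moves(
  moves=[
    [[0,0,0],[0,0,0],-1],
    [[0,0,0],[0,0,0],-1],
    [[0,0,0],[0,0,0],-1],
    [[0,0,-0.1],[0,0,0],-1],
    [[0,0,-0.5],[0,0,0],-1],
    [[0,0,-1.1],[0,0,0],-1],
    [[0,0,-2],[0,0,0],-1],
    [[0,0,-3],[0,0,0],-1],
    [[0,0,-4],[0,0,0],-1],
    [[0,0,-4.3],[0,0,0],-1],
    [[0,0,-4.3],[0,0,0],-1],
  ],
)

```text
t: 22.78
eef_pos: [0.4629, 0.0486, 0.3135]
tool_rot: [0.213, 0.742, 0.611, 0.176]
contact_force: [-0.4, -0.5, -1.3]
gripper_width: 0.378
```

```bash
python3 st.py; python3 - <<'E'
from h import *
# pie dish rim from side and top silhouettes
from scipy.optimize import least_squares
for cam in ('top',):
    d=silhouettes(cam,'pie_dish')
    for k in d[:3]: 
        print(k['conf'],k['pixel'],k['mask'].sum())
    for k in d:
        if abs(k['pixel'][1]-175)<15:
            c=max(cv2.findContours(k['mask'].astype(np.uint8),cv2.RETR_EXTERNAL,cv2.CHAIN_APPROX_NONE)[0],key=len)[:,0]
            P=np.array([atz(cam,r,cc,.038)[:2] for cc,r in c])
            s=least_squares(lambda v:np.hypot(*(P-v[:2]).T)-v[2],[.464,.3166,.105],loss='soft_l1',f_scale=.002);print(s.x,np.abs(s.fun).max());break
o=get_obs()
go([.464,.317,.20],tool(90),o);go([.464,.15,.30],tool(90),o);go([.464,.317,.20],tool(115),o);go([.464,.317,.20],tool(65),o); print(o['q'])
E
```

```text
22.775 along 0.05798903296641507 lat(tool) [-0.0001 -0.0019] F tool [-0.5351 -0.9429  0.9069] M [0.6925 0.0017 0.0378] 0.3778987352543683
shift [0.005 0.075 0.   ] turn [ 0.009 -0.002 -0.004]
0.74 [244.3, 173.4] 4321
[0.4641 0.318  0.103 ] 0.002466411674623553
shift [10.547 -4.104  2.771] turn [ 3.193  0.304 -1.075]
shift [ 3.994 -0.897  0.054] turn [ 3.193  0.304 -1.075]
shift [10.547 -4.104  2.771] turn [ 3.097  1.003 -3.509]
shift [10.547 -4.104  2.771] turn [ 3.186 -0.394  1.359]
[ 0.4977 -0.0178 -0.8616  2.2723  0.6271  0.4744  0.5062]
```

Emit:
apply_moves(
  moves=[
    [[1.3,-0.3,0],[1,0.1,-0.35],-1],
    [[2.6,-0.6,0],[2,0.2,-0.7],-1],
    [[4,-0.9,0.05],[3,0.3,-1],-1],
    [[6.2,-2,1],[3.19,0.3,-1.08],-1],
    [[8.4,-3,1.9],[3.19,0.3,-1.08],-1],
    [[10.55,-4.1,2.77],[3.19,0.3,-1.08],-1],
    [[10.55,-4.1,2.77],[3.19,0.3,-1.08],-1],
    [[10.55,-4.1,2.77],[3.19,0.3,-1.08],-1],
    [[10.55,-4.1,2.77],[3.19,0.3,-1.08],-1],
  ],
)

```text
t: 23.95
eef_pos: [0.4648, 0.3158, 0.2002]
tool_rot: [0.001, 0.708, 0.707, -0.0]
contact_force: [0.4, -0.4, -1.1]
gripper_width: 0.379
```

```bash
python3 - <<'E'
from h import *
o,c=save('wrist','w11')
print(o['t'],o['eef_pos'],o['gripper_width'],o['contact_force'],o['q'])
go([.464,.318,.115],tool(90),o)
E
```

```text
23.95 [0.4648 0.3158 0.2002] 0.37905167878919266 [ 0.3896 -0.3979 -1.067 ] [-0.0735  0.5525 -0.8329  1.8803  0.5061  0.9339  0.4249]
shift [ 0.094 -0.035  3.409] turn [ 0.004  0.009 -0.008]
```

View pics/w11.png

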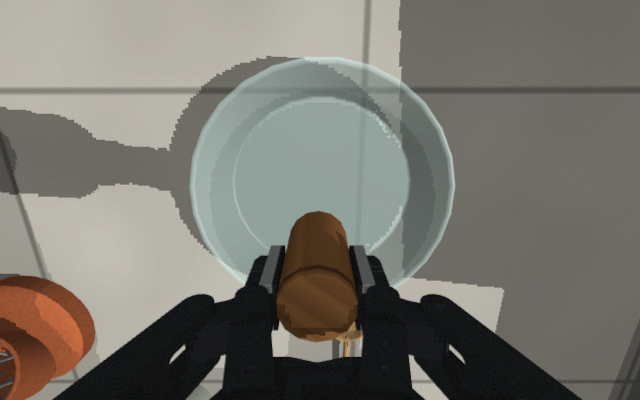

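Emit:
apply_moves(
  moves=[
    [[0.05,-0.03,1.5],[0,0,0],-1],
    [[0.05,-0.03,2.8],[0,0,0],-1],
    [[0.05,-0.03,3.3],[0,0,0],-1],
    [[0.05,-0.03,3.4],[0,0,0],-1],
    [[0.05,-0.03,3.46],[0,0,0],-1],
    [[0.05,-0.03,3.46],[0,0,0],-1],
    [[0.05,-0.03,3.46],[0,0,0],-1],
  ],
)

```text
t: 24.88
eef_pos: [0.4635, 0.3188, 0.1143]
tool_rot: [0.0, 0.707, 0.707, 0.0]
contact_force: [-0.2, 0.1, -1.6]
gripper_width: 0.382
```

```bash
python3 -c "
from h import *
o=get_obs();print(o['t'],o['eef_pos'],o['gripper_width'],o['contact_force']);go([.464,.318,.110],tool(90))"
```

```text
24.875 [0.4635 0.3188 0.1143] 0.38206351021534196 [-0.1926  0.0982 -1.6131]
shift [-0.03   0.022  0.172] turn [ 0.006 -0.     0.005]
```

Emit:
apply_moves(
  moves=[
    [[0,0,0.06],[0,0,0],-1],
    [[0,0,0.11],[0,0,0],-1],
    [[0,0,0.15],[0,0,0],-1],
    [[0,0,0.17],[0,0,0],-1],
    [[0,0,0.17],[0,0,0],-1],
  ],
)

```text
t: 25.5
eef_pos: [0.4631, 0.3186, 0.1099]
tool_rot: [0.0, 0.707, 0.707, -0.0]
contact_force: [-1.3, -2.0, 5.0]
gripper_width: 0.384
```

```bash
python3 -c "
from h import *
o=get_obs();print(o['t'],o['eef_pos'],o['gripper_width'],o['contact_force'])"
```

```text
25.5 [0.4631 0.3186 0.1099] 0.38394599829596254 [-1.2586 -2.0185  4.9784]
```

Contact on the dish floor (5 N). Release and rise.

Emit:
apply_moves(
  moves=[
    [[0,0,0],[0,0,0],0.1],
    [[0,0,0],[0,0,0],0.1],
    [[0,0,0],[0,0,0],0.1],
    [[0,0,-0.6],[0,0,0],0.1],
    [[0,0,-2],[0,0,0],0.1],
    [[0,0,-4],[0,0,0],0.1],
    [[0,0,-6],[0,0,0],0.1],
    [[0,0,-7],[0,0,0],0.1],
    [[0,0,-7],[0,0,0],0.1],
  ],
)

```text
t: 26.62
eef_pos: [0.4636, 0.3196, 0.2874]
tool_rot: [0.001, 0.707, 0.707, 0.002]
contact_force: [-0.7, 0.3, -0.3]
gripper_width: 0.551
```

```bash
python3 - <<'E'
from h import *
save('wrist','w12');save('side','s12');o,_=save('top','t12')
print(o['t'],o['eef_pos'],o['gripper_width'],o['contact_force'])
cv2.imwrite('pics/st12.png',np.vstack([cv2.imread('pics/w12.png')[:260],cv2.imread('pics/s12.png')[70:400]]))
E
```

```text
26.725 [0.4629 0.3183 0.2844] 0.5505781554351653 [ 0.3632 -0.9426 -0.5277]
```

View pics/st12.png

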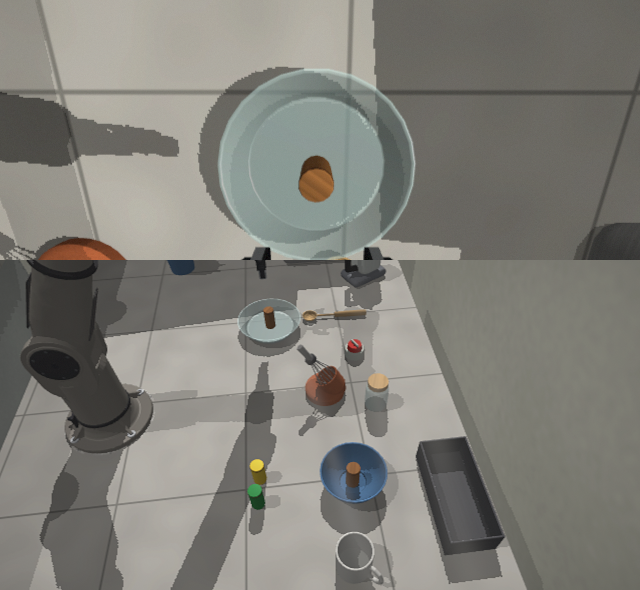

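View pics/t12.png

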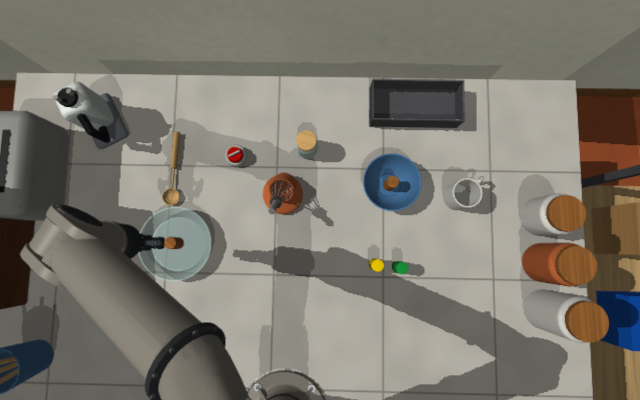

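Both grips are upright: one in the pie dish (top view row 242, col 173), one in the bowl (row 183, col 393). Everything else is where it was in the first pictures.

```bash
python3 -c "
from station import *
print(hand_in(), get_obs()['t'])"
```

```text
the job is handed in; nothing more can be done
the job is handed in; nothing more can be done
```

I tried both grips on the shank and put each one away where it belongs; the job was handed in at about 27 s of the 66 s allowed.

- **First grip (nearer the whisk):** it stopped about 21 mm onto the shank, roughly 26 mm short of the collar. I held it there at about 42 N, then took it off and set it upright in the blue bowl.
- **Second grip:** it slid on about 48 mm, fully home against the collar. I held it at about 42 N, then took it off and set it upright in the glass pie dish.

**Last checks:** the closing pictures show each grip standing upright in its container. The look-alikes, timer, jar, mug, spoon and rest look unmoved, and the gripper was open and clear of everything.

**What was off along the way:**
- The force peaked at about 78 N when the first grip hit its stop, more than I meant but under the 120 N limit; I backed it off before holding.
- The second grip sat about 2.5 mm off-centre in the fingers, which the wrist camera showed, so I corrected for it before sliding it on.

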